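Tip a tall tube of bearing balls over the ledge into the parts tray

ROBOT

A 6-joint arm with a two-finger parallel gripper is mounted at the origin on the work surface. World frame = base frame: x ahead of the robot, y to its left, z up, the work surface at z = 0. Lengths are in m, angles in rad, forces in N, time in s.
With the tool pointing down it reaches from about 0.25 to 0.775 m from the base axis. Payload 4 kg.
Tool frame: the origin (TCP) lies midway between the tips of the shut fingers; the grasp point (between the pads) lies grip_point_offset behind it (grip_point_offset is the distance from the TCP to the grasp point, in m); z points along the fingers, y is the line along which they close (so a half turn about z gives the same grasp; the last joint's range is limited). The gripper opens to 94 mm and grips with 3 to 60 N. Pads are 16 mm wide; open, the fingers measure 119 mm over their backs; the gripper's body (75 mm by 177 mm) begins 78 mm behind the grasp point.
Start: joints at [1.006, 0.087, 1.371, -0, 1.684, -0.103], TCP at [0.245, 0.492, 0.18] pointing down, gripper open.
Joint ranges: [-3.1, 3.1], [-0.76, 2.03], [0.27, 2.55], [-1.08, 4.22], [0.17, 2.65], [-2.57, 2.57]. Speed limits (rad/s): [2.79, 2.79, 3.14, 3.14, 3.14, 3.14].

INTERFACE

Orientations are given as [roll, pitch, yaw] about the fixed x, y, z axes, in that order (R = Rz(yaw) Ry(pitch) Rx(roll)).
In Python, from bench import * gives the robot as it stands. The module is installed in compiled form; this text tells all that it offers.
- The arm moves only by the tool apply_moves, never from a script. Its argument "commands" is a list of rows, each a list of 7 numbers: the turn, a rotation vector about the world's x, y, z in rad, then the shift along the world's x, y, z in m, then the opening in per cent of the stroke, from 0 (shut) to 100 (fully open). In form: [[ax, ay, az, x, y, z, jaw], ...]. A call has exactly 5 rows; each row is the pose to reach, as a shift and turn from the pose commanded when the call began; what a row does not reach only later rows make up. A row lasts 1/10 s, in which the tool goes at most 50 mm and 8.59 degrees, less where a joint would pass 70% of its speed; a pose out of reach is approached as far as the arm can. A call with a gripper value outside its range is refused whole. The fingers move at their own pace and stop on an object; the grip force is fixed at half the most. Time passes only in rows, so rows that repeat a pose let the fingers close, or fill a call up. It gives the time, the measured TCP pose, the force, the opening and the grip force at its end, in the units of the state.
- get_obs(): the state, without advancing time (a new reading comes with each control period).
- snapshot(name): name is "side" or "top"; returns a dict with "pixels" (420x560x3 uint8, red, green, blue), "vertical_fov" (degrees; the focal length in pixels is half the picture's height over the tangent of half this angle, whatever the lens; pixels are square), "cx", "cy" (the principal point, pixels), "rvec" (rotation vector, rad) and "tvec" (3), from world to camera coordinates, as OpenCV has them. Camera axes: x right, y down, z forward; pixel columns grow to the right and rows downward; lengths in m; the calibration is good to about 2 mm. A picture is of the moment at which its call begins. There is no depth.
- close_job(): hands the job in; it is judged then, once.
Trained networks look in the newest picture that a camera, given by its name, has taken for a name from the list of things; names that differ only in an ending like _2 or _b are one class to them, and where a whole thing is asked for, a point or a joint stands for the part that bears it (a point fixed in the world has none). Each returns a list of dicts, best first, with "score" (0 to 1); they miss things now and then, are a little off and sometimes report something else, mostly with a low value. They report only what shows in the picture. A call takes as long as a camera call.
- masks_of(camera, query): "mask" (420x560 bool, what is visible of it) and "extent" ([left, top, right, bottom] in pixels, round what is visible of it).
- place_of(camera, query): "pixel" ([column, row] in pixels: a listed point, or the origin of a listed thing).
The state is a dict: "time": time; "joint_positions": joint angles; "qvel": joint speeds; "joint_torque": joint torques, N m; "tool_pos": TCP position; "ee_rot": TCP orientation; "wrist_force": force on the tool from outside, world axes, zero at the start; "wrist_torque": the same for the moment, N m; "width": finger opening in m; "finger_force": force on a finger pad.
Only numpy, scipy, OpenCV 4.12 (cv2) and the standard library are available. Lean on these libraries where they do the work, as an engineer would, in place of code of your own. Each camera call takes 0.05 s, during which the arm holds its last target. There are 200 camera calls.

TASK

Empty the three bearing balls from the tall square tube into the parts tray: first lean the tube, still loaded, over the round ledge bar of the tray with its foot on the bench and let go, so that it rests there; then take it again in its lower half and, holding it there, finish the tip until its mouth points below level and all the balls have run out into the tray. Lower the empty tube back to rest leaning on the ledge as before and let go; do not disturb the other things on the bench.

Things in the scene. Friction and masses are not known exactly. Their poses are not given: they have to be found in the camera images.
- tube: The tall square tube of bare aluminium, 56 x 56 mm outside, 240 mm tall, walls and closed base 4 mm thick, open at the top, 0.2 to 0.4 kg; it stands upright at the start, at any yaw, with three loose steel balls in it. Origin: centre of the underside of its base; z runs up its axis to the mouth, x and y are square to its faces (faces at +-28 mm).
- tube_mouth (a point): Centre of the tube's mouth, 240 mm up the tube's z from its origin.
- station: The fixed tipping station. Origin: on the bench top (z = 0), where the foot edge of the leaning tube belongs, midway across; x is level, the tipping direction from foot to tray; y level along the ledge; z up. A tube with its foot edge on the origin and its lower face on the ledge leans 53 degrees from upright and touches the ledge 169 mm up from that edge.
- ledge: The ledge: a fixed round steel bar, 12 mm thick and 180 mm long, along the station's y on top of the tray's end wall. Origin: middle of the bar, on its axis, 139 mm along station x and 96 mm above the bench.
- tray_mid (a point): Middle of the open tray's inner floor, 243 mm along station x, 6 mm above the bench. Inside the tray: station x 142 to 345 mm, y +-85 mm; side walls 60 mm, far wall 85 mm high, near end wall 90 mm high (x 136 to 142 mm) with the ledge bar on top.
- heel (a point): Middle of the top of the heel bar, 19 mm behind the station origin: a fixed bar 14 mm wide (station x -26 to -12 mm), 8 mm high and 130 mm long across, which keeps the tube's foot from sliding back; two flat strips 4 mm high join it to the tray at station y = +-55 to +-67 mm.
- ball_a_center (a point): Centre of a steel bearing ball of 22 mm diameter, 44 g; at the start at the bottom inside the tall tube.
- ball_b_center (a point): Centre of the second such ball, also inside the tall tube at the start.
- ball_c_center (a point): Centre of the third such ball, also inside the tall tube at the start.
- short_tube: Bystander: a square aluminium tube like the tall one but 140 mm tall and empty, 56 x 56 mm, standing. Origin: centre of its underside.
- oil_bottle: Bystander: round black bottle, 62 mm diameter, 200 mm tall, standing. Origin: centre of its underside.
- spray_can: Bystander: round can, 58 mm diameter, 190 mm tall, standing. Origin: centre of its underside.
- jar: Bystander: round glass jar, 68 mm diameter, 70 mm tall. Origin: centre of its underside.
- gear: Bystander: steel gear wheel lying flat, 98 mm diameter, 34 mm tall at the hub. Origin: centre of its underside.
- bearing: Bystander: steel bearing ring lying flat, 72 mm diameter, 18 mm tall. Origin: centre of its underside.
- wrench: Bystander: wrench 170 mm long lying flat along its x. Origin: under its middle.

How it is judged:
On the way, in this order (a step that is already met when the one before it is completed fails the run):
1. the loaded tube leans on the ledge, foot down, at rest and let go (angle between tube's own z axis and vertical between 0.7 and 1.15 rad and contact force between tube and ledge above 0.1 N and x of tube_mouth in the frame of station above 0.13 m and z of tube in the frame of station below 0.05 m and linear speed of tube below 0.03 m/s and contact force between each of the arm, the fingers and tube below 0.1 N and z of each of ball_a_center, ball_b_center, ball_c_center in the frame of tube below 0.12 m), for 0.3 s.
2. the fingers grip the tube in its lower half (contact force between the fingers and tube above 2 N and z of the grasp point in the frame of tube below 0.12 m), for 0.2 s.
3. held in its lower half, the tube is tipped with its mouth below level (all of step 2 and angle between tube's own z axis and vertical above 1.62 rad), for 0.1 s.
At the end, for the whole second after the job is handed in: All three balls lie inside the tray, centres under 60 mm above the bench; the empty tube is let go and still, touching the ledge, leaning 40 to 66 degrees, its mouth at least 130 mm along station x and the centre of its base under 50 mm high (angle between tube's own z axis and vertical between 0.7 and 1.15 rad and contact force between tube and ledge above 0.1 N and x of tube_mouth in the frame of station above 0.13 m and z of tube in the frame of station below 0.05 m and linear speed of tube below 0.03 m/s and x of ball_a_center in the frame of station between 0.142 and 0.345 m and y of ball_a_center in the frame of station between -0.085 and 0.085 m and z of each of ball_a_center, ball_b_center, ball_c_center in the frame of station below 0.06 m and x of ball_b_center in the frame of station between 0.142 and 0.345 m and y of ball_b_center in the frame of station between -0.085 and 0.085 m and x of ball_c_center in the frame of station between 0.142 and 0.345 m and y of ball_c_center in the frame of station between -0.085 and 0.085 m and contact force between the fingers and tube below 0.1 N).
It fails at once if one of the seven bystanders is shifted by more than 30 mm (distance of any of short_tube, oil_bottle, spray_can, jar, gear, bearing, wrench from where it was at the start of the episode above 0.03 m).
It also fails if it takes over 61 s, if anything falls off the work surface, if the arm or the gripper's body presses on something with over 40 N, if the wrist force passes 120 N, or if a joint passes its speed limit or range.

## Working session

There is one attempt and no reset: what is moved stays moved. The work goes in short steps, Python scripts to look and compute and a tool call to move; the robot and the scene stay as the last step left them, time stands still between calls to the robot, and variables do not carry over. Pictures are saved under pics/ and viewed, at most 10 in all, crops included, and the job is handed in when it is done.

Besides the shell and the picture viewer there is one more tool, called after "Emit:" in YAML: its name, and indented under it one key for each argument. apply_moves: Moves the arm, as the interface text tells. Its arguments: {"type":"object","properties":{"commands":{"type":"array"}},"required":["commands"]}

```bash
mkdir -p pics
cat > h.py <<'E'
from bench import *
import numpy as np, cv2
def snap(n,save=None):
    s=snapshot(n)
    if save: cv2.imwrite(f'pics/{save}.png',s['pixels'][:,:,::-1])
    f=210/np.tan(np.radians(s['vertical_fov']/2))
    s['K']=np.array([[f,0,s['cx']],[0,f,s['cy']],[0,0,1]]);s['R']=cv2.Rodrigues(np.array(s['rvec'],float))[0];s['t']=np.array(s['tvec'],float)
    return s
def ray(s,p):
    d=s['R'].T@np.linalg.inv(s['K'])@[p[0],p[1],1];return -s['R'].T@s['t'],d/np.linalg.norm(d)
def atz(s,p,z):
    c,d=ray(s,p);return c+d*(z-c[2])/d[2]
def tri(rs):
    A=0;b=0
    for c,d in rs:
        M=np.eye(3)-np.outer(d,d);A=A+M;b=b+M@c
    return np.linalg.solve(A,b)
def proj(s,X):
    return cv2.projectPoints(np.array(X,float).reshape(-1,3),s['R'],s['t'],s['K'],None)[0].reshape(-1,2)
E
python3 - <<'E'
from h import *
np.set_printoptions(precision=4,suppress=True)
S={n:snap(n,n+'0') for n in('top','side')}
o=get_obs();print(o)
for n in S:print(n,-S[n]['R'].T@S[n]['t'],S[n]['R'][2],S[n]['K'][0,0])
for q,z in [('tube',0),('tube_mouth',.24),('station',0),('ledge',.096),('tray_mid',.006),('heel',.008),('short_tube',0),('oil_bottle',0),('spray_can',0),('jar',0),('gear',0),('bearing',0),('wrench',0)]:
    R={}
    for n in S:
        r=place_of(n,q)[:2]
        for k in r: print(q,n,np.round(k['pixel'],1),round(k['score'],2),atz(S[n],k['pixel'],z))
        if r:R[n]=ray(S[n],r[0]['pixel'])
    if len(R)==2: print('   tri',tri(R.values()))
E
```

```text
{'time': 0.1, 'joint_positions': array([ 1.0059,  0.0879,  1.3721, -0.    ,  1.6836, -0.1031]), 'qvel': array([-0.0012, -0.0012, -0.0021, -0.0014,  0.0019,  0.0001]), 'joint_torque': array([  0.0018, -34.1249, -30.3304,   0.0719,   0.0304,  -0.0001]), 'tool_pos': array([0.2448, 0.492 , 0.1792]), 'ee_rot': array([-3.1397, -0.0002,  2.6798]), 'wrist_force': array([ 0.2096, -0.1226, -0.1071]), 'wrist_torque': array([ 0.0035,  0.0034, -0.046 ]), 'finger_force': 0.0, 'width': 0.09402953043286187}
top [0.4597 0.0727 1.2513] [ 0.0753 -0.0086 -0.9971] 482.47652686844765
side [ 0.2322 -0.6679  0.5954] [ 0.345   0.8054 -0.4819] 436.41549130466495
tube top [204.9 241.9] 0.96 [0.4499 0.2506 0.    ]
tube side [224.1 232.6] 0.86 [0.4597 0.2526 0.    ]
   tri [0.4542 0.2489 0.0033]
tube_mouth top [192.5 240.2] 0.77 [0.4558 0.2423 0.24  ]
tube_mouth top [200.1 280.6] 0.18 [0.372  0.2271 0.24  ]
tube_mouth side [221.1 142.9] 0.56 [0.4635 0.2527 0.24  ]
   tri [0.4581 0.2409 0.2449]
station top [297.5 231.1] 0.92 [0.4731 0.0109 0.    ]
station side [259.3 290.6] 0.6 [0.4678 0.008  0.    ]
   tri [ 0.4
[... 1041 characters left out ...]
 0.    ]
   tri [0.617  0.2326 0.0054]
jar top [256.6 258.3] 0.94 [0.4052 0.1179 0.    ]
jar side [217.8 266.1] 0.92 [0.4087 0.1211 0.    ]
jar side [303.8 285.8] 0.59 [ 0.5615 -0.0108  0.    ]
   tri [0.4066 0.1175 0.003 ]
gear top [321.4 131.3] 0.83 [ 0.7339 -0.0578  0.    ]
gear side [384.5 280.7] 0.61 [ 0.7336 -0.0576  0.    ]
   tri [ 0.7337 -0.0577  0.0001]
bearing top [255.4 189.5] 0.78 [0.5834 0.1182 0.    ]
bearing side [287.9 252. ] 0.97 [0.5783 0.1168 0.    ]
   tri [ 0.5815  0.119  -0.002 ]
wrench top [199.  282.8] 0.8 [0.3457 0.2666 0.    ]
wrench side [221.9 265.3] 0.75 [0.4181 0.1207 0.    ]
wrench side [178.9 238.6] 0.72 [0.3481 0.2643 0.    ]
   tri [ 0.3927  0.2597 -0.0831]
```

View pics/top0.png

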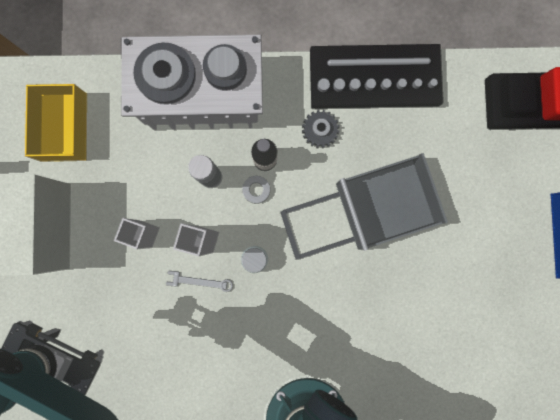

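View pics/side0.png

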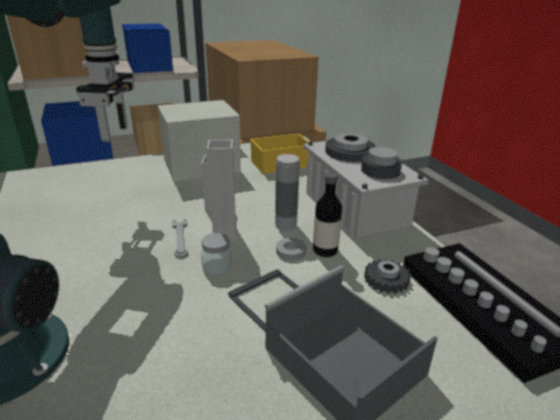

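The top picture shows the tall tube's mouth at about (192,240), the short tube at (130,232), the jar at (255,260), the wrench at (200,282) and the tray with its ledge at (355,215). The side picture agrees: the tall tube is at (220,185), with the short tube just behind it. Next I fit the tube yaw and the station pose.

```bash
cat >> h.py <<'E'
from scipy.optimize import minimize, least_squares
def hullmask(s,X,sc=4):
    m=np.zeros((420*2,560*2),np.uint8);cv2.fillConvexPoly(m,cv2.convexHull((proj(s,X)*2+.5).astype(np.int32)),1)
    return cv2.resize(m.astype(np.float32),(560,420),interpolation=cv2.INTER_AREA)
E
python3 - <<'E'
from h import *
np.set_printoptions(precision=4,suppress=True)
print(grip_point_offset)
S={n:snap(n) for n in('top','side')}
M={n:masks_of(n,'tube')[0] for n in S}
for n in M: print(n,M[n]['score'],M[n]['extent'],M[n]['mask'].sum())
def box(p,h=.24):
    x,y,w=p;c=np.array([[1,1],[1,-1],[-1,-1],[-1,1]])*.028
    R=np.array([[np.cos(w),-np.sin(w)],[np.sin(w),np.cos(w)]]);q=c@R.T+[x,y]
    return np.array([[*a,z] for a in q for z in(0,h)])
def cost(p):
    e=0
    for n in S:
        m=hullmask(S[n],box(p));k=M[n]['mask'];e+=np.abs(m-k).sum()/k.sum()
    return e
best=[]
for w in np.radians(np.arange(-45,45,10)):
    r=minimize(cost,[.456,.247,w],method='Nelder-Mead',options=dict(initial_simplex=np.array([.456,.247,w])+np.array([[0,0,0],[.006,0,0],[0,.006,0],[0,0,.15]])))
    best.append((r.fun,*r.x[:2],np.degrees(r.x[2])))
print(np.array(sorted(best)[:5]))
# station fit: image points
loc=[('station',[0,0,0]),('ledge',[.139,0,.096]),('tray_mid',[.243,0,.006]),('heel',[-.019,0,.008])]
obs=[(n,l,place_of(n,q)[0]['pixel']) for q,l in loc for n in S]
def res(p):
    c,s=np.cos(p[2]),np.sin(p[2]);r=[]
    for n,l,px in obs: r+=list(proj(S[n],[p[0]+c*l[0]-s*l[1],p[1]+s*l[0]+c*l[1],l[2]])[0]-px)
    return np.array(r)
r=least_squares(res,[.471,.011,-1.28],loss='soft_l1');print('station',r.x,np.degrees(r.x[2]));print(r.fun.reshape(-1,2))
p=r.x;c,s=np.cos(p[2]),np.sin(p[2])
im=S['top']['pixels'][:,:,::-1].copy();im2=S['side']['pixels'][:,:,::-1].copy()
def W(l): return [p[0]+c*l[0]-s*l[1],p[1]+s*l[0]+c*l[1],l[2]]
segs=[([.139,-.09,.102],[.139,.09,.102]),([-.026,-.065,.008],[-.026,.065,.008]),([.345,-.085,.085],[.345,.085,.085]),([.142,.085,.006],[.345,.085,.006]),([.142,-.085,.006],[.345,-.085,.006])]
b=sorted(best)[0];B=box([b[1],b[2],np.radians(b[3])])
for I,n in((im,'top'),(im2,'side')):
    for a,d in segs: u=proj(S[n],[W(a),W(d)]).round().astype(int);cv2.line(I,u[0].tolist(),u[1].tolist(),(0,0,255),1)
    cv2.polylines(I,[proj(S[n],B[1::2]).round().astype(int)],True,(0,255,0),1)
    cv2.polylines(I,[proj(S[n],B[0::2]).round().astype(int)],True,(0,255,255),1)
cv2.imwrite('pics/fit.png',np.vstack([cv2.resize(np.hstack([im[120:290,100:460]]),None,fx=1.75,fy=1.75),cv2.resize(im2[120:420,150:510],(630,300))[:, :630]]))
E
```

```text
0.0188
top 0.67 [171.4, 223.8, 219.5, 256.8] 1089
side 0.97 [209.5, 142.2, 235.2, 237.5] 2331
[[  0.174    0.4581   0.2472 -13.9835]
 [  0.1749   0.4581   0.2475 -13.6887]
 [  0.1749   0.4581   0.2474  76.1475]
 [  0.1766   0.4575   0.247  -12.7137]
 [  0.1769   0.4581   0.2472 -13.6612]]
station [ 0.4679  0.0119 -1.2683] -72.6708654906865
[[-0.7156  0.8349]
 [ 1.4323 -1.239 ]
 [-0.0796 -0.2276]
 [-1.401   0.7549]
 [ 2.5335  0.1036]
 [ 0.3894 -1.1505]
 [ 0.833   1.0536]
 [ 0.4398 -0.3806]]
```

View pics/fit.png

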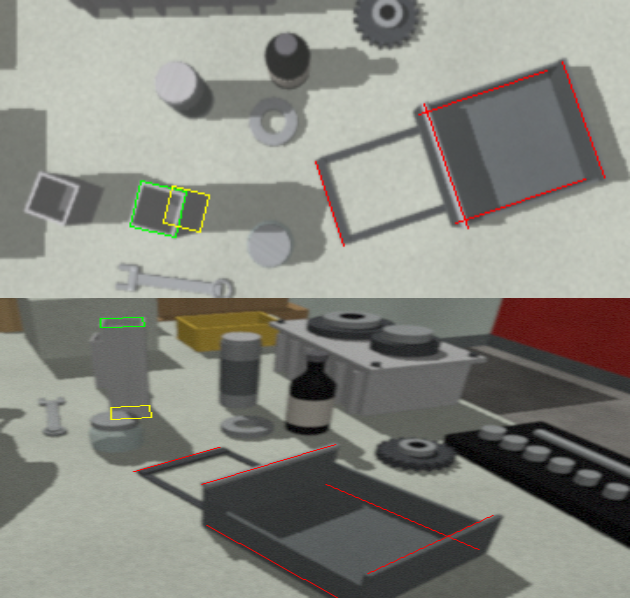

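The overlay matches: station near (0.468, 0.012) at yaw -72.7°, tube near (0.4575, 0.247) at yaw -14°. I'll grip mid-height with the tool tilted 65°, coming from the robot's side.

```bash
cat >> h.py <<'E'
from scipy.spatial.transform import Rotation as Ro
ST=np.array([.468,.012]);SY=np.radians(-72.7)
def tool(yaw,a,s=1):
    # tool z = horizontal dir yaw * sin a - z cos a ; tool y horizontal (yaw+90), s=+-1
    y=np.array([-np.sin(yaw),np.cos(yaw),0])*s
    z=np.array([np.cos(yaw)*np.sin(a),np.sin(yaw)*np.sin(a),-np.cos(a)])
    return Ro.from_matrix(np.column_stack([np.cross(y,z),y,z]))
def stw(x,y,z): c,s=np.cos(SY),np.sin(SY);return np.array([ST[0]+c*x-s*y,ST[1]+s*x+c*y,z])
def plan(R,G,R0,p0,tilt=None):
    "grasp point G -> rotvec, shift from commanded R0,p0"
    t=G+R.as_matrix()[:,2]*grip_point_offset
    print('turn',np.round((R*R0.inv()).as_rotvec(),3),'shift',np.round(t-p0,4),'tcp',np.round(t,4),'deg',np.degrees((R*R0.inv()).magnitude()).round(1))
def ob():
    o=get_obs();import json
    open('log.txt','a').write(json.dumps([*o['joint_positions'],*o['tool_pos'],*o['ee_rot']])+'\n')
    return o,Ro.from_euler('xyz',o['ee_rot']),o['tool_pos']
E
python3 - <<'E'
from h import *
o,R,p=ob()
T=tool(np.radians(-14),np.radians(65))
G=np.array([.4575,.247,.115]);d=T.as_matrix()[:,2]
plan(T,G-.1*d,R,np.array([.245,.492,.18]))
plan(T,G,R,np.array([.245,.492,.18]))
E
```

```text
turn [-0.393 -1.066  0.193] shift [ 0.1411 -0.2272 -0.0307] tcp [0.3861 0.2648 0.1493] deg 66.1
turn [-0.393 -1.066  0.193] shift [ 0.229  -0.2491 -0.0729] tcp [0.474  0.2429 0.1071] deg 66.1
```

Emit:
apply_moves:
  commands:
    - [-0.05, -0.14, 0.025, 0.01, -0.03, 0.01, 100]
    - [-0.1, -0.28, 0.05, 0.03, -0.07, 0.02, 100]
    - [-0.15, -0.42, 0.075, 0.05, -0.11, 0.03, 100]
    - [-0.2, -0.54, 0.1, 0.07, -0.14, 0.04, 100]
    - [-0.236, -0.64, 0.116, 0.08, -0.16, 0.04, 100]

```text
time: 2.5
tool_pos: [0.3259, 0.3318, 0.2228]
ee_rot: [3.097, 0.686, 2.784]
wrist_force: [0.5, -0.5, -1.0]
width: 0.0944
finger_force: 0.0
```

Run:
```python
from h import *
o,R,p=ob()
print(o['joint_positions'].round(3),p.round(4),o['wrist_force'].round(1))
```

```text
[ 1.194 -0.217  1.742 -0.684  1.549 -0.044] [0.3259 0.3318 0.2228] [ 0.5 -0.5 -1. ]
```

```bash
cat > fk.py <<'E'
from h import *
import json
D=np.array([json.loads(l) for l in open('log.txt')])
def fkR(q,s4,s6,c):
    e=Ro.from_euler
    return e('z',q[0])*e('y',q[1]+q[2])*e('z',s4*q[3])*e('y',q[4])*e('z',s6*q[5]+c)
best=None
for s4 in(1,-1):
  for s6 in(1,-1):
    for c in np.radians([0,90,180,-90]):
      e=max((fkR(r[:6],s4,s6,c).inv()*Ro.from_euler('xyz',r[9:])).magnitude() for r in D)
      if best is None or e<best[0]:best=(e,s4,s6,c)
SG=best[1:]
def fk(q,k):
    R=fkR(q,*SG);e=Ro.from_euler
    dx,dy,h,L1,ex,L2,L3=k
    A=e('z',q[0]);
    return R,A.apply([dx,dy,h])+(A*e('y',q[1])).apply([0,0,L1])+(A*e('y',q[1]+q[2])).apply([ex,0,L2])+R.apply([0,0,L3])
pri=np.array([0,.0565,.35,.35,0,.35,.25])
def res(k): return np.r_[np.concatenate([(fk(r[:6],k)[1]-r[6:9])/.0005 for r in D]),(k-pri)/np.array([.05,.03,.1,.1,.03,.1,.08])]
f=least_squares(res,pri);K=f.x
lo=np.array([-3.1,-.76,.27,-1.08,.17,-2.57]);hi=np.array([3.1,2.03,2.55,4.22,2.65,2.57])
def ik(R,p,q0):
    def g(q):
        r,x=fk(q,K);return np.r_[(x-p)*10,(r.inv()*R).as_rotvec()*3]
    s=least_squares(g,np.clip(q0,lo+1e-3,hi-1e-3),bounds=(lo,hi));return s.x,np.abs(s.fun).max()
if __name__=='__main__':
    np.set_printoptions(precision=3,suppress=True)
    print('ori err',best,'K',K,'fit mm',np.abs(res(K)[:3*len(D)]).max()*.5)
E
python3 - <<'E'
from fk import *
np.set_printoptions(precision=3,suppress=True)
print(best,K,np.abs(res(K)[:3*len(D)]).max()*.5)
q=D[-1][:6];G=np.array([.4575,.247,.115])
for yw in(-14,76,166,-104):
  for s in(1,-1):
    for a in(0,20,53,65):
      T=tool(np.radians(yw),np.radians(a),s);Q=ik(T,G+T.apply([0,0,grip_point_offset]),[.5,.3,1.5,.5,1.5,0])
      print('grasp',yw,s,a,*Q)
for s in(1,-1):
  for a in(53,37,20,0,-20,-35,-53):
    T=tool(SY,np.radians(a),s)
    Q=ik(T,stw(.06,0,.11)+T.apply([0,0,grip_point_offset]),[0,.3,1.5,.5,1.5,0]);print('st',s,a,*Q)
E
```

```text
(6.263889264553036e-16, 1, 1, np.float64(1.5707963267948966)) [0.007 0.057 0.071 0.464 0.033 0.499 0.376] 0.059034963720172584
grasp -14 1 0 [ 0.386  0.029  1.6   -0.     1.512 -0.94 ] 5.551115123125783e-16
grasp -14 1 20 [ 0.555 -0.145  1.809 -0.262  1.24  -0.716] 3.1418279436423724e-12
grasp -14 1 53 [ 0.895 -0.238  2.136 -1.003  1.036  0.021] 1.239922997609e-09
grasp -14 1 65 [ 0.931 -0.243  2.152 -1.08   1.066  0.088] 0.4362400221110284
grasp -14 -1 0 [0.386 0.029 1.6   0.    1.512 2.201] 3.0463533362556916e-09
grasp -14 -1 20 [ 0.555 -0.145  1.809 -0.262  1.24   2.425] 6.526029716624748e-15
grasp -14 -1 53 [ 0.629 -0.401  2.133 -0.622  0.857  2.57 ] 0.44421850942752916
grasp -14 -1 65 [ 0.583 -0.528  2.271 -0.724  0.681  2.57 ] 0.7082251533805807
grasp 76 1 0 [ 0.386  0.029  1.6   -0.     1.512 -2.511] 1.2159336870709583e-09
grasp 76 1 20 [ 0.274 -0.126  1.768  0.219  1.325 -2.57 ] 0.23981655716455297
grasp 76 1 53 [ 0.194 -0.373  2.036  0.529  1.044 -2.57 ] 0.8007225380963027
grasp 76 1 65 [ 0.186 -0.486  2.153  0.649  0.929 -2.57 ] 1.001168567310736
grasp 76 -1 0 [0.386 0.029 
[... 1915 characters left out ...]
69  -0.705] 2.514655150775979e-14
st 1 -35 [-0.51   0.222  1.526  0.422  1.839 -0.792] 2.5052904195632664e-10
st 1 -53 [-0.594  0.387  1.475  0.583  2.009 -0.85 ] 7.216156838740773e-10
st -1 53 [-0.055 -0.371  2.02  -0.485  1.092  2.57 ] 0.9488707412480097
st -1 37 [-0.094 -0.262  1.905 -0.331  1.215  2.57 ] 0.6691459773506991
st -1 20 [-0.151 -0.163  1.8   -0.17   1.341  2.57 ] 0.39083233193602485
st -1 0 [-0.239 -0.043  1.683  0.024  1.502  2.57 ] 0.0863261463427361
st -1 -20 [-0.404  0.095  1.584  0.265  1.69   2.437] 7.672442889350426e-11
st -1 -35 [-0.51   0.222  1.526  0.422  1.839  2.35 ] 5.348310794239806e-09
st -1 -53 [-0.594  0.387  1.475  0.583  2.009  2.292] 7.277803359961865e-11
```

Run:
```python
from fk import *
np.set_printoptions(precision=3,suppress=True)
o,R,p=ob();print(p)
T=tool(np.radians(-104),np.radians(52));G=np.array([.4575,.247,.127]);d=T.as_matrix()[:,2]
for b in(.14,.12,0): plan(T,G-b*d,R,p)
print(ik(T,G-.14*d+.0188*d,[.6,.3,1.3,-.3,2,.8]))
print((tool(0,0)*R.inv()).magnitude())
```

```text
[0.326 0.332 0.223]
turn [-0.231 -0.083 -1.483] shift [ 0.155  0.008 -0.021] tcp [0.481 0.34  0.202] deg 86.1
turn [-0.231 -0.083 -1.483] shift [ 0.151 -0.007 -0.034] tcp [0.477 0.324 0.189] deg 86.1
turn [-0.231 -0.083 -1.483] shift [ 0.128 -0.099 -0.107] tcp [0.454 0.233 0.115] deg 86.1
(array([ 0.781,  0.784,  0.652, -0.666,  2.419,  0.68 ]), np.float64(5.073197972826904e-09))
0.7645633363258795
```

Emit:
apply_moves:
  commands:
    - [-0.023, -0.008, -0.148, 0.01, 0.005, 0.02, 100]
    - [-0.046, -0.016, -0.296, 0.03, 0.01, 0.04, 100]
    - [-0.069, -0.025, -0.445, 0.05, 0.015, 0.05, 100]
    - [-0.092, -0.033, -0.593, 0.07, 0.02, 0.05, 100]
    - [-0.115, -0.041, -0.741, 0.09, 0.02, 0.05, 100]

```text
time: 3.0
tool_pos: [0.4154, 0.3536, 0.2705]
ee_rot: [-3.101, 0.784, 2.095]
wrist_force: [-0.1, 0.0, -0.6]
width: 0.0937
finger_force: 0.0
```

Emit:
apply_moves:
  commands:
    - [-0.023, -0.008, -0.148, 0.02, 0, 0, 100]
    - [-0.046, -0.016, -0.296, 0.04, 0, 0, 100]
    - [-0.069, -0.025, -0.445, 0.055, 0, -0.01, 100]
    - [-0.092, -0.033, -0.593, 0.065, -0.005, -0.03, 100]
    - [-0.115, -0.041, -0.741, 0.065, -0.012, -0.05, 100]

```text
time: 3.5
tool_pos: [0.4812, 0.3407, 0.2183]
ee_rot: [-3.136, 0.901, 1.326]
wrist_force: [1.2, 1.1, -0.5]
width: 0.0942
finger_force: 0.0
```

Run:
```python
from fk import *
np.set_printoptions(precision=3,suppress=True)
o,R,p=ob();print(o['time'],p,o['joint_positions'],'fk err',fk(o['joint_positions'],K)[1]-p)
T=tool(np.radians(-104),np.radians(52));G=np.array([.4575,.247,.127]);d=T.as_matrix()[:,2]
for b in(.12,0): plan(T,G-b*d,R,p)
s=snap('top','pre');snap('side','pre_s')
# project fingertips
for sg in(1,-1): print(proj(s,p+R.apply([0,sg*.047,0])))
```

```text
3.5 [0.481 0.341 0.218] [ 0.778  0.809  0.585 -0.687  2.451  0.646] fk err [ 0.004  0.004 -0.005]
turn [-0.007 -0.002  0.005] shift [-0.004 -0.016 -0.029] tcp [0.477 0.324 0.189] deg 0.5
turn [-0.007 -0.002  0.005] shift [-0.027 -0.108 -0.103] tcp [0.454 0.233 0.115] deg 0.5
[[153.426 207.658]]
[[142.473 250.628]]
```

```bash
python3 -c "
import cv2,numpy as np
a=cv2.imread('pics/pre.png')[120:320,60:360];b=cv2.imread('pics/pre_s.png')[80:280,100:400]
cv2.imwrite('pics/pre2.png',cv2.resize(np.hstack([a,b]),(800,267)))"
```

```text
(no output)
```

View pics/pre2.png

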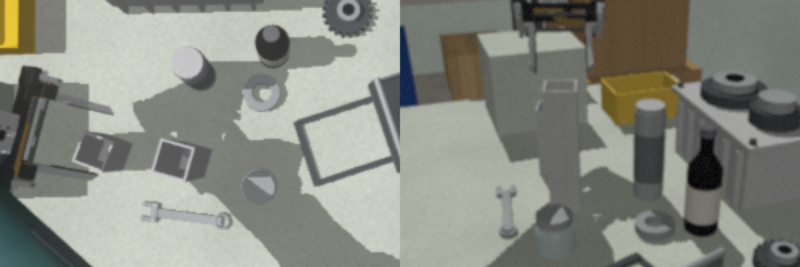

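The crop shows the open fingers above and in front of the short tube, straddling the tall tube's mouth at crop (175,158). I'll slide in along the tool axis and close.

Emit:
apply_moves:
  commands:
    - [-0.007, -0.002, 0.005, -0.004, -0.016, -0.029, 100]
    - [-0.007, -0.002, 0.005, -0.01, -0.04, -0.048, 100]
    - [-0.007, -0.002, 0.005, -0.016, -0.063, -0.067, 100]
    - [-0.007, -0.002, 0.005, -0.022, -0.087, -0.086, 100]
    - [-0.007, -0.002, 0.005, -0.027, -0.108, -0.103, 100]

```text
time: 4.1
tool_pos: [0.4521, 0.2324, 0.1185]
ee_rot: [-3.141, 0.904, 1.338]
wrist_force: [0.6, -0.4, 0.1]
width: 0.0939
finger_force: 0.0
```

Emit:
apply_moves:
  commands:
    - [0, 0, 0, 0, 0, 0, 100]
    - [0, 0, 0, 0, 0, 0, 40]
    - [0, 0, 0, 0, 0, 0, 30]
    - [0, 0, 0, 0, 0, 0, 20]
    - [0, 0, 0, 0, 0, 0, 0]

```text
time: 4.6
tool_pos: [0.4537, 0.2335, 0.118]
ee_rot: [3.141, 0.905, 1.333]
wrist_force: [-0.1, 0.5, 0.3]
width: 0.0652
finger_force: 0.0
```

Emit:
apply_moves:
  commands:
    - [0, 0, 0, 0, 0, 0, 0]
    - [0, 0, 0, 0, 0, 0, 0]
    - [0, 0, 0, 0, 0, 0.01, 0]
    - [0, 0, 0, 0, 0, 0.02, 0]
    - [0, 0, 0, 0, 0, 0.03, 0]

```text
time: 5.1
tool_pos: [0.453, 0.2325, 0.1476]
ee_rot: [-3.139, 0.907, 1.335]
wrist_force: [-0.0, 0.1, -3.4]
width: 0.0563
finger_force: 29.7
```

Run:
```python
from fk import *
np.set_printoptions(precision=3,suppress=True)
o,R,p=ob();print(p,o['joint_positions'],K)
T=tool(SY,np.radians(-1))
G=stw(.087,0,.1006)
for u in(.06,.004): plan(T,G+[0,0,u],R,p)
print(ik(T,G+[0,0,.06]+T.apply([0,0,.0188]),o['joint_positions']))
v=(T*R.inv()).as_rotvec()
tz=R.inv().apply((tool(np.radians(-104),np.radians(52))*R.inv()).inv().apply([0,0,1]))
for f in(.2,.4,.6,.8,1):
    Q=Ro.from_rotvec(v*f); print(f,(v*f).round(3),'tube z',Q.apply([0,0,1]))
```

```text
[0.453 0.232 0.148] [ 0.706  0.584  1.082 -0.6    2.185  0.774] [-0.005  0.057  0.132  0.452  0.083  0.506  0.376]
turn [0.934 0.028 0.5  ] shift [ 0.041 -0.303 -0.006] tcp [ 0.494 -0.071  0.142] deg 60.7
turn [0.934 0.028 0.5  ] shift [ 0.041 -0.303 -0.062] tcp [ 0.494 -0.071  0.086] deg 60.7
(array([-0.267, -0.012,  1.549,  0.015,  1.614, -0.569]), np.float64(7.771561172376096e-15))
0.2 [0.187 0.006 0.1  ] tube z [ 0.015 -0.185  0.983]
0.4 [0.374 0.011 0.2  ] tube z [ 0.048 -0.361  0.931]
0.6 [0.561 0.017 0.3  ] tube z [ 0.097 -0.521  0.848]
0.8 [0.747 0.023 0.4  ] tube z [ 0.161 -0.657  0.737]
1 [0.934 0.028 0.5  ] tube z [ 0.236 -0.762  0.603]
```

Emit:
apply_moves:
  commands:
    - [0, 0, 0, 0, 0, 0.02, 0]
    - [0, 0, 0, 0, 0, 0.045, 0]
    - [0, 0, 0, 0, 0, 0.07, 0]
    - [0, 0, 0, 0, 0, 0.095, 0]
    - [0, 0, 0, 0.003, -0.02, 0.12, 0]

```text
time: 5.6
tool_pos: [0.4556, 0.2138, 0.2691]
ee_rot: [-3.139, 0.905, 1.337]
wrist_force: [1.6, -0.4, -4.8]
width: 0.0567
finger_force: 29.7
```

Emit:
apply_moves:
  commands:
    - [0.09, 0.003, 0.05, 0.005, -0.025, 0, 0]
    - [0.187, 0.006, 0.1, 0.01, -0.055, 0, 0]
    - [0.28, 0.008, 0.15, 0.015, -0.085, 0, 0]
    - [0.374, 0.011, 0.2, 0.02, -0.115, 0, 0]
    - [0.467, 0.014, 0.25, 0.025, -0.145, 0, 0]

```text
time: 6.1
tool_pos: [0.4802, 0.0663, 0.2695]
ee_rot: [-3.073, 0.441, 1.635]
wrist_force: [1.0, 0.2, -3.9]
width: 0.0563
finger_force: 29.7
```

Emit:
apply_moves:
  commands:
    - [0.09, 0.003, 0.05, 0.003, -0.03, 0, 0]
    - [0.187, 0.006, 0.1, 0.006, -0.06, 0, 0]
    - [0.28, 0.008, 0.15, 0.009, -0.09, -0.02, 0]
    - [0.374, 0.011, 0.2, 0.012, -0.115, -0.04, 0]
    - [0.467, 0.014, 0.25, 0.013, -0.138, -0.06, 0]

```text
time: 6.6
tool_pos: [0.4929, -0.0726, 0.2092]
ee_rot: [3.139, -0.017, 1.874]
wrist_force: [0.9, 0.3, -4.9]
width: 0.056
finger_force: 29.7
```

Run:
```python
from fk import *
np.set_printoptions(precision=3,suppress=True)
o,R,p=ob();print(o['time'],p,o['wrist_force'],o['width'])
T=tool(SY,np.radians(-1));G=stw(.087,0,.1006)
for u in(.06,.01,.0): plan(T,G+[0,0,u],R,p)
S={n:snap(n,n+'1') for n in('top','side')}
for q,z in(('tube',0),('tube_mouth',0)):
    r=[]
    for n in S:
        k=place_of(n,q)[:1]
        if k: r.append(ray(S[n],k[0]['pixel']));print(q,n,k[0]['score'])
    if len(r)==2:
        X=tri(r);c,s=np.cos(SY),np.sin(SY);d=X[:2]-ST;print(q,X,'st',c*d[0]+s*d[1],-s*d[0]+c*d[1],X[2])
# tube axis as assumed
Z=np.array([np.cos(SY)*np.sin(np.radians(53)),np.sin(SY)*np.sin(np.radians(53)),np.cos(np.radians(53))]);g=p-R.apply([0,0,.0188])
print('model base',g-.13*Z,'mouth',g+.11*Z)
im=[]
for n in S:
    I=S[n]['pixels'][:,:,::-1].copy();u=proj(S[n],[g-.13*Z,g+.11*Z]).round().astype(int);cv2.line(I,u[0].tolist(),u[1].tolist(),(0,0,255),1);im.append(I[130:330,180:450])
cv2.imwrite('pics/lean1.png',cv2.resize(np.hstack(im),(800,297)))
```

```text
6.6 [ 0.493 -0.073  0.209] [ 0.89   0.313 -4.918] 0.05595322553497175
turn [-0.     0.003 -0.001] shift [ 0.001  0.002 -0.067] tcp [ 0.494 -0.071  0.142] deg 0.2
turn [-0.     0.003 -0.001] shift [ 0.001  0.002 -0.117] tcp [ 0.494 -0.071  0.092] deg 0.2
turn [-0.     0.003 -0.001] shift [ 0.001  0.002 -0.127] tcp [ 0.494 -0.071  0.082] deg 0.2
tube top 0.69
tube side 0.73
tube [0.467 0.025 0.136] st -0.013130128182399507 0.002836792297107636 0.13597588893335485
tube_mouth side 0.95
model base [0.462 0.026 0.15 ] mouth [ 0.519 -0.157  0.294]
```

View pics/lean1.png

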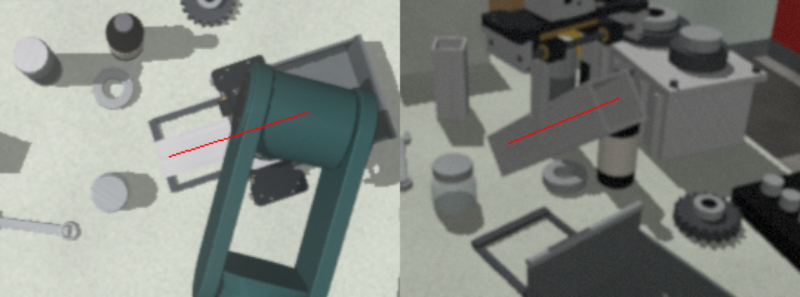

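The tube is held at 53° and the model axis lies along it in both crops, at (235,135) and (563,120). It hasn't slipped, so I'm lowering it.

Emit:
apply_moves:
  commands:
    - [0, 0.003, 0, 0.001, 0.002, -0.03, 0]
    - [0, 0.003, 0, 0.001, 0.002, -0.06, 0]
    - [0, 0.003, 0, 0.001, 0.002, -0.09, 0]
    - [0, 0.003, 0, 0.001, 0.002, -0.108, 0]
    - [0, 0.003, 0, 0.001, 0.002, -0.115, 0]

```text
time: 7.4
tool_pos: [0.4939, -0.0664, 0.0909]
ee_rot: [-3.136, -0.019, 1.876]
wrist_force: [0.6, 0.2, -5.2]
width: 0.0559
finger_force: 30.0
```

Emit:
apply_moves:
  commands:
    - [0, 0, 0, 0, 0, -0.001, 0]
    - [0, 0, 0, 0, 0, -0.003, 0]
    - [0, 0, 0, 0, 0, -0.005, 0]
    - [0, 0, 0, 0, 0, -0.006, 0]
    - [0, 0, 0, 0, 0, -0.007, 0]

```text
time: 7.9
tool_pos: [0.4955, -0.0688, 0.0859]
ee_rot: [-3.14, -0.017, 1.872]
wrist_force: [-0.6, -0.9, -5.0]
width: 0.0557
finger_force: 30.0
```

Emit:
apply_moves:
  commands:
    - [0, 0, 0, 0, 0, -0.001, 0]
    - [0, 0, 0, 0, 0, -0.002, 0]
    - [0, 0, 0, 0, 0, -0.003, 0]
    - [0, 0, 0, 0, 0, -0.004, 0]
    - [0, 0, 0, 0, 0, -0.005, 0]

```text
time: 8.4
tool_pos: [0.496, -0.0701, 0.0827]
ee_rot: [-3.141, -0.014, 1.872]
wrist_force: [-2.0, -4.0, 7.5]
width: 0.0561
finger_force: 30.0
```

Emit:
apply_moves:
  commands:
    - [0, 0, 0, 0, 0, 0, 70]
    - [0, 0, 0, 0, 0, 0, 80]
    - [0, 0, 0, 0, 0, 0, 85]
    - [0, 0, 0, 0, 0, 0, 85]
    - [0, 0, 0, 0, 0, 0, 85]

```text
time: 8.9
tool_pos: [0.495, -0.0684, 0.0801]
ee_rot: [-3.139, -0.018, 1.872]
wrist_force: [0.6, -0.2, 0.0]
width: 0.0799
finger_force: 0.0
```

```bash
cat >> h.py <<'E'
def fitlean(S,x0=(.02,0,53)):
    M={n:masks_of(n,'tube')[0]['mask'] for n in S}
    def pts(p):  # p: foot-edge station x (z=0), y, lean deg
        t=np.radians(p[2]);u=np.array([np.sin(t),np.cos(t)]);v=np.array([-np.cos(t),np.sin(t)])
        return np.array([stw(*(np.array([p[0],0])+a*u+b*v)[[0]],p[1]+y,(a*u+b*v)[1]) for a in(0,.24) for b in(0,.056) for y in(-.028,.028)])
    def cost(p): return sum((np.maximum(M[n]-hullmask(S[n],pts(p)),0).sum()+.3*np.maximum(hullmask(S[n],pts(p))-M[n],0).sum())/M[n].sum() for n in S)
    x0=np.array(x0,float);r=minimize(cost,x0,method='Nelder-Mead',options=dict(initial_simplex=x0+np.array([[0,0,0],[.01,0,0],[0,.01,0],[0,0,6]])))
    return r.x,r.fun,pts(r.x)
E
python3 - <<'E'
from fk import *
np.set_printoptions(precision=4,suppress=True)
o,R,p=ob();print(o['time'],p,o['wrist_force'],o['width'],o['finger_force'])
S={n:snap(n,n+'2') for n in('top','side')}
x,c,P=fitlean(S,(0,0,53));print(x,c)
im=[]
for n in S:
    I=S[n]['pixels'][:,:,::-1].copy();u=proj(S[n],P).round().astype(int)
    for a,b in((0,1),(4,5),(0,4),(1,5),(2,3),(6,7),(2,6),(3,7),(0,2),(1,3),(4,6),(5,7)):cv2.line(I,u[a].tolist(),u[b].tolist(),(0,0,255),1)
    im.append(I[150:350,180:450])
cv2.imwrite('pics/lean2.png',cv2.resize(np.hstack(im),(800,297)))
E
```

```text
8.9 [ 0.495  -0.0684  0.0801] [ 0.5712 -0.2192  0.0197] 0.07994099207372354 0.0
[-0.1348  0.0009 53.3258] 1.4960498307014674
```

View pics/lean2.png

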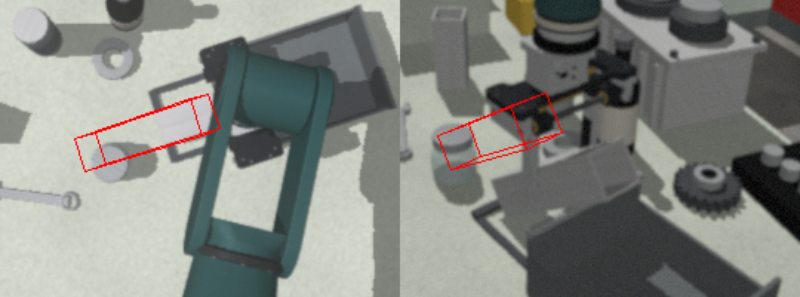

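The fit locked onto a wrong mask, but the side crop shows the tube resting on the ledge, its foot near crop (500,200) and its mouth near (630,160), with the fingers clear of it. The wrist force is about zero. I'll hold briefly, then regrasp lower.

Emit:
apply_moves:
  commands:
    - [0, 0, 0, 0, 0, 0, 85]
    - [0, 0, 0, 0, 0, 0, 85]
    - [0, 0, 0, 0, 0, 0, 85]
    - [-0.11, -0.034, 0, -0.0035, 0.012, -0.01, 85]
    - [-0.217, -0.067, 0, -0.007, 0.023, -0.021, 85]

```text
time: 9.6
tool_pos: [0.4894, -0.0469, 0.0604]
ee_rot: [3.14, 0.214, 1.867]
wrist_force: [-0.2, 0.0, -0.1]
width: 0.08
finger_force: 0.0
```

Emit:
apply_moves:
  commands:
    - [0, 0, 0, 0, 0, 0, 85]
    - [0, 0, 0, 0, 0, 0, 40]
    - [0, 0, 0, 0, 0, 0, 20]
    - [0, 0, 0, 0, 0, 0, 0]
    - [0, 0, 0, 0, 0, 0, 0]

```text
time: 10.1
tool_pos: [0.4887, -0.0469, 0.0601]
ee_rot: [-3.14, 0.21, 1.87]
wrist_force: [-1.3, -0.2, 1.9]
width: 0.0553
finger_force: 30.0
```

Run:
```python
from fk import *
np.set_printoptions(precision=4,suppress=True)
o,R,p=ob();print(o['time'],p,o['wrist_force'],o['width'],o['finger_force'],o['joint_positions'],K)
g=p-R.apply([0,0,.0188]);c,s=np.cos(SY),np.sin(SY);d=g[:2]-ST
gs=np.array([c*d[0]+s*d[1],-s*d[0]+c*d[1],g[2]]);print('grasp st',gs)
S=snap('side','side3');
def ex(T,G):
    q,e=ik(T,G+T.apply([0,0,.0188]),o['joint_positions']);return q,e
# tip path: pivot about point on ledge, lift
th0=53;yv=np.array([-s,c,0])
# zg along tube: from geometry, foot x f: lean so lower face tangent
for rot,mv in((25,(.03,.03)),(45,(.045,.06)),(55,(.045,.07))):
    Q=Ro.from_rotvec(yv*np.radians(rot))*R;G=g+np.array([c*mv[0],s*mv[0],mv[1]])
    print(rot,(yv*np.radians(rot)).round(3));plan(Q,G,R,p);print(*ex(Q,G))
cv2.imwrite('pics/side3c.png',cv2.resize(S['pixels'][180:380,180:450,::-1],(540,400)))
```

```text
10.1 [ 0.4887 -0.0469  0.0601] [-1.2779 -0.2318  1.9376] 0.05534506169924826 29.993238151073456 [-0.0613 -0.035   1.7546 -0.2015  1.353  -0.323 ] [0.0001 0.0566 0.1523 0.449  0.1004 0.4997 0.3758]
grasp st [0.0585 0.0023 0.0785]
25 [0.417 0.13  0.   ]
turn [0.417 0.13  0.   ] shift [ 0.0065 -0.0209  0.0301] tcp [ 0.4952 -0.0678  0.0901] deg 25.0
[-0.3816  0.1099  1.5455  0.174   1.6317 -0.6827] 5.945285930231135e-12
45 [0.75  0.234 0.   ]
turn [ 0.75   0.234 -0.   ] shift [ 0.0092 -0.0295  0.0626] tcp [ 0.4979 -0.0763  0.1227] deg 45.0
[-0.5428  0.2944  1.3646  0.3915  1.9104 -0.7914] 3.098632461728812e-12
55 [0.917 0.285 0.   ]
turn [0.917 0.285 0.   ] shift [ 0.0084 -0.027   0.0746] tcp [ 0.4971 -0.0739  0.1347] deg 55.0
[-0.5925  0.3869  1.3017  0.494   2.0302 -0.8029] 1.1039241742949457e-09
```

View pics/side3c.png

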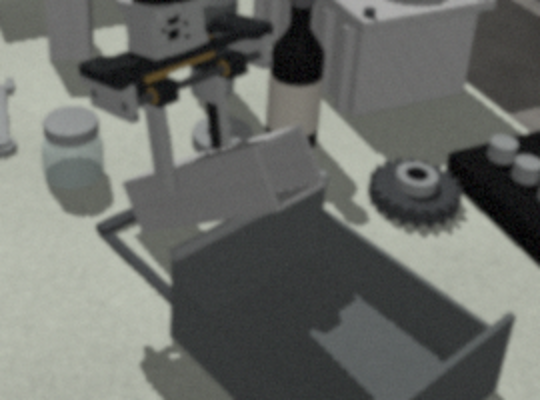

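The crop shows the fingers gripping the leaning tube's lower half (crop 160-220, 150-190), with the mouth over the tray wall near (300,160). Next I'll tip it in stages.

Emit:
apply_moves:
  commands:
    - [0.107, 0.033, 0, 0.001, -0.003, 0.014, 0]
    - [0.213, 0.066, 0, 0.001, -0.003, 0.028, 0]
    - [0.32, 0.1, 0, 0.001, -0.003, 0.039, 0]
    - [0.426, 0.133, 0, 0.001, -0.002, 0.047, 0]
    - [0.533, 0.166, 0, 0.001, -0.002, 0.054, 0]

```text
time: 10.65
tool_pos: [0.4894, -0.0488, 0.1136]
ee_rot: [-3.14, -0.352, 1.871]
wrist_force: [0.1, 0.9, -5.4]
width: 0.0558
finger_force: 30.0
```

Emit:
apply_moves:
  commands:
    - [0.04, 0.012, 0, 0, 0.001, 0.003, 0]
    - [0.08, 0.025, 0, 0, 0.002, 0.006, 0]
    - [0.12, 0.037, 0, -0.001, 0.002, 0.009, 0]
    - [0.16, 0.05, 0, -0.001, 0.003, 0.012, 0]
    - [0.2, 0.062, 0, -0.001, 0.004, 0.016, 0]

```text
time: 11.15
tool_pos: [0.4879, -0.043, 0.1295]
ee_rot: [-3.139, -0.561, 1.873]
wrist_force: [-0.6, 0.4, -4.2]
width: 0.0559
finger_force: 30.0
```

Emit:
apply_moves:
  commands:
    - [0.02, 0.006, 0, 0, 0, 0.002, 0]
    - [0.04, 0.012, 0, 0, 0.001, 0.005, 0]
    - [0.07, 0.022, 0, 0, 0.001, 0.008, 0]
    - [0.1, 0.031, 0, 0, 0.002, 0.011, 0]
    - [0.133, 0.041, 0, -0.001, 0.002, 0.014, 0]

```text
time: 11.65
tool_pos: [0.4872, -0.0414, 0.1438]
ee_rot: [-3.14, -0.7, 1.873]
wrist_force: [-0.1, 0.5, -4.0]
width: 0.0559
finger_force: 30.0
```

Emit:
apply_moves:
  commands:
    - [0, 0, 0, 0, 0, 0, 0]
    - [0, 0, 0, 0, 0, 0, 0]
    - [0, 0, 0, 0, 0, 0, 0]
    - [0, 0, 0, 0, 0, 0, 0]
    - [0, 0, 0, 0, 0, 0, 0]

```text
time: 12.15
tool_pos: [0.4872, -0.0414, 0.1438]
ee_rot: [-3.14, -0.697, 1.873]
wrist_force: [-0.2, -0.3, -3.1]
width: 0.0559
finger_force: 30.0
```

Run:
```python
from fk import *
np.set_printoptions(precision=4,suppress=True)
o,R,p=ob();print(o['time'],p,o['wrist_force'],o['width'],o['finger_force'],R.as_matrix()[:,2])
a=snap('top','t4')['pixels'];b=snap('side','s4')['pixels']
for n in('top','side'):
  for q in('ball_a_center',): print(n,[(np.round(k['pixel']),round(k['score'],2)) for k in place_of(n,q)])
cv2.imwrite('pics/tip.png',cv2.resize(np.hstack([a[120:290,280:460],b[220:390,240:450]])[:,:,::-1],(780,340)))
```

```text
12.15 [ 0.4872 -0.0414  0.1438] [-0.1674 -0.2546 -3.127 ] 0.05591200542034172 29.997945427894592 [-0.1926  0.6125 -0.7667]
top []
side [(array([366., 381.]), 0.65)]
```

View pics/tip.png

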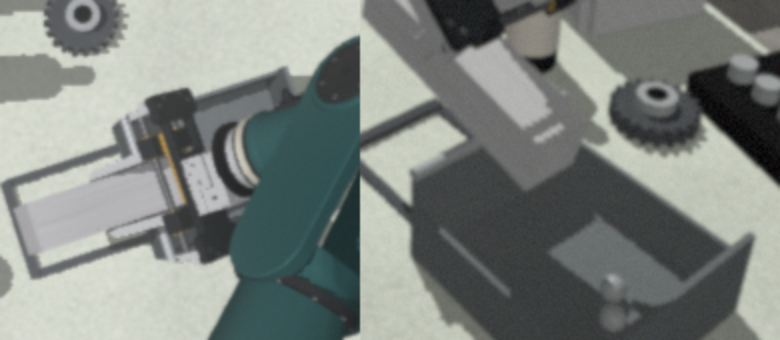

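Two balls are in the tray at crop (613,285) and (613,318). The third may be hidden, so I'll tip a little further and look again.

Emit:
apply_moves:
  commands:
    - [0.04, 0.012, 0, 0, 0, 0.006, 0]
    - [0.08, 0.025, 0, 0, 0, 0.012, 0]
    - [0.13, 0.04, 0, 0, 0.001, 0.018, 0]
    - [0.13, 0.04, 0, 0, 0.001, 0.018, 0]
    - [0.13, 0.04, 0, 0, 0.001, 0.018, 0]

```text
time: 12.85
tool_pos: [0.4871, -0.0408, 0.161]
ee_rot: [-3.139, -0.833, 1.872]
wrist_force: [-0.4, -0.2, -2.8]
width: 0.0558
finger_force: 30.0
```

Emit:
apply_moves:
  commands:
    - [0, 0, 0, 0, 0, 0, 0]
    - [0, 0, 0, 0, 0, 0, 0]
    - [0, 0, 0, 0, 0, 0, 0]
    - [0, 0, 0, 0, 0, 0, 0]
    - [0, 0, 0, 0, 0, 0, 0]

```text
time: 13.35
tool_pos: [0.487, -0.0405, 0.1614]
ee_rot: [-3.14, -0.833, 1.873]
wrist_force: [0.5, -0.6, -3.5]
width: 0.0561
finger_force: 30.0
```

Run:
```python
from fk import *
o,R,p=ob();print(o['time'],p,o['wrist_force'],o['width'])
S={n:snap(n) for n in('top','side')}
for n in S: 
  for k in place_of(n,'ball_a_center'):
    X=atz(S[n],k['pixel'],.017);c,s=np.cos(SY),np.sin(SY);d=X[:2]-ST;print(n,np.round(k['pixel']),round(k['score'],2),'st',c*d[0]+s*d[1],-s*d[0]+c*d[1])
b=S['side']['pixels'];cv2.imwrite('pics/tip2.png',cv2.resize(b[240:420,250:450,::-1],(640,576)))
```

```text
13.35 [ 0.48704561 -0.0405199   0.16139234] [ 0.48571723 -0.63317169 -3.48277464] 0.0561361966969598
```

View pics/tip2.png

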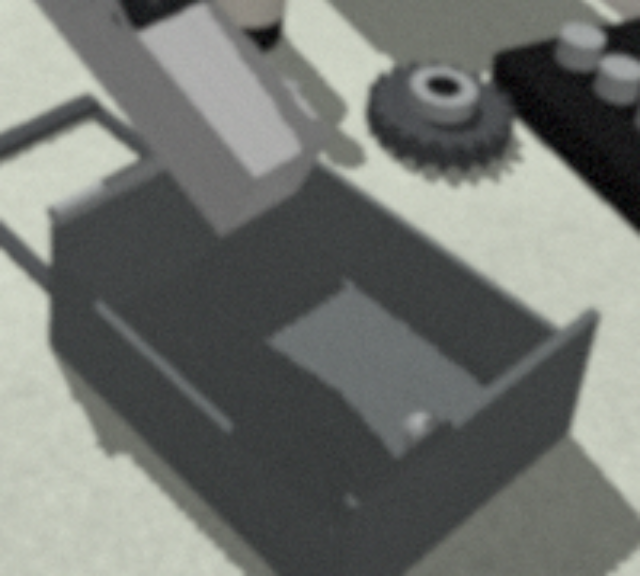

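The side crop shows balls lying in the tray by the far wall, at (418,425) and (350,500). I'll return the tube along the same path and count the balls with the view clear.

Emit:
apply_moves:
  commands:
    - [-0.093, -0.029, 0, 0, -0.001, -0.009, 0]
    - [-0.185, -0.057, 0, 0, -0.002, -0.018, 0]
    - [-0.278, -0.086, 0, 0.001, -0.003, -0.028, 0]
    - [-0.37, -0.114, 0, 0.001, -0.005, -0.038, 0]
    - [-0.463, -0.143, 0, 0.002, -0.007, -0.047, 0]

```text
time: 14.05
tool_pos: [0.489, -0.0477, 0.1144]
ee_rot: [-3.139, -0.346, 1.872]
wrist_force: [0.6, 0.7, -2.4]
width: 0.0556
finger_force: 30.0
```

Emit:
apply_moves:
  commands:
    - [-0.107, -0.033, 0, 0, 0, -0.006, 0]
    - [-0.213, -0.066, 0, 0, -0.001, -0.014, 0]
    - [-0.32, -0.1, 0, 0, -0.001, -0.025, 0]
    - [-0.426, -0.133, 0, 0, 0, -0.038, 0]
    - [-0.533, -0.166, 0, -0.001, 0.002, -0.05, 0]

```text
time: 14.55
tool_pos: [0.4877, -0.045, 0.0645]
ee_rot: [-3.141, 0.212, 1.871]
wrist_force: [0.7, -0.1, -3.7]
width: 0.0557
finger_force: 30.0
```

Run:
```python
from fk import *
o,R,p=ob();print(o['time'],p,o['wrist_force'],o['width'],np.array([.4887,-.0469,.0601])-p,o['ee_rot'])
```

```text
14.55 [ 0.48771197 -0.04500859  0.0645488 ] [ 0.73522903 -0.13462665 -3.736605  ] 0.05574440515463132 [ 0.00098803 -0.00189141 -0.0044488 ] [-3.14051435  0.21174771  1.87070147]
```

Emit:
apply_moves:
  commands:
    - [0, 0, 0, 0.001, -0.002, -0.001, 0]
    - [0, 0, 0, 0.001, -0.002, -0.002, 0]
    - [0, 0, 0, 0.001, -0.002, -0.003, 0]
    - [0, 0, 0, 0.001, -0.002, -0.004, 0]
    - [0, 0, 0, 0.001, -0.002, -0.005, 0]

```text
time: 15.05
tool_pos: [0.4896, -0.0487, 0.0606]
ee_rot: [-3.14, 0.209, 1.869]
wrist_force: [-2.9, 1.4, 4.2]
width: 0.0559
finger_force: 30.0
```

Contact is made. I'll open, then back away along the tool axis with the jaw open.

Emit:
apply_moves:
  commands:
    - [0, 0, 0, 0, 0, 0, 70]
    - [0, 0, 0, 0, 0, 0, 90]
    - [0, 0, 0, 0, 0, 0, 100]
    - [0, 0, 0, 0, 0, 0, 100]
    - [0, 0, 0, 0, 0, 0, 100]

```text
time: 15.55
tool_pos: [0.4891, -0.0476, 0.0593]
ee_rot: [-3.139, 0.209, 1.872]
wrist_force: [-0.4, 0.2, -0.1]
width: 0.092
finger_force: 0.0
```

Emit:
apply_moves:
  commands:
    - [0, 0, 0, -0.001, 0.004, 0.02, 100]
    - [0, 0, 0, -0.002, 0.008, 0.04, 100]
    - [0, 0, 0, -0.004, 0.014, 0.065, 100]
    - [0, 0, 0, -0.006, 0.02, 0.095, 100]
    - [0, 0, 0, -0.008, 0.025, 0.12, 100]

```text
time: 16.05
tool_pos: [0.4812, -0.0223, 0.1809]
ee_rot: [-3.14, 0.21, 1.872]
wrist_force: [1.7, 0.5, -0.4]
width: 0.094
finger_force: 0.0
```

Emit:
apply_moves:
  commands:
    - [0, 0, 0, 0, 0.03, 0.02, 100]
    - [0, 0, 0, 0, 0.07, 0.03, 100]
    - [0, 0, 0, 0, 0.11, 0.03, 100]
    - [0, 0, 0, 0, 0.15, 0.03, 100]
    - [0, 0, 0, 0, 0.18, 0.03, 100]

```text
time: 16.55
tool_pos: [0.4809, 0.1597, 0.2094]
ee_rot: [-3.14, 0.209, 1.873]
wrist_force: [0.2, -0.4, 0.6]
width: 0.094
finger_force: 0.0
```

Run:
```python
from h import *
o=get_obs();print(o['time'],o['wrist_force'])
S={n:snap(n) for n in('top','side')}
for n in S: 
  for k in place_of(n,'ball_a_center'):
    X=atz(S[n],k['pixel'],.017);c,s=np.cos(SY),np.sin(SY);d=X[:2]-ST;print(n,np.round(k['pixel']),round(k['score'],2),'st',c*d[0]+s*d[1],-s*d[0]+c*d[1])
r=[ray(S[n],place_of(n,'tube_mouth')[0]['pixel']) for n in S];X=tri(r);d=X[:2]-ST;print('mouth st',c*d[0]+s*d[1],-s*d[0]+c*d[1],X[2])
a=S['top']['pixels'];b=S['side']['pixels']
cv2.imwrite('pics/end.png',cv2.resize(np.hstack([a[140:310,270:450],b[230:400,240:450]])[:,:,::-1],(780,340)))
```

```text
16.55 [ 0.23110419 -0.39677136  0.59683789]
top [421. 200.] 0.38 st 0.3276426663520287 -0.020201990807909437Traceback (most recent call last):
  File "<stdin>", line 7, in <module>
IndexError: list index out of range
```

Run:
```python
from h import *
S={n:snap(n) for n in('top','side')}
a=S['top']['pixels'];b=S['side']['pixels']
cv2.imwrite('pics/end.png',cv2.resize(np.hstack([a[140:310,270:450],b[235:405,240:450]])[:,:,::-1],(780,340),interpolation=cv2.INTER_CUBIC))
```

```text
(no output)
```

View pics/end.png

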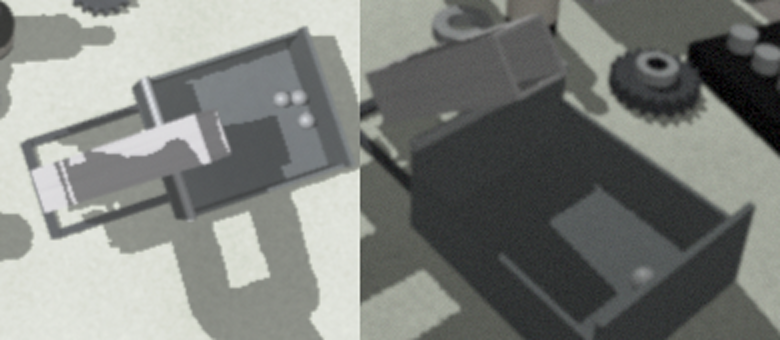

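The top crop shows all three balls in the tray, at (281,99), (299,97) and (306,120). The empty tube leans on the ledge with its foot in front of the heel, and the arm is clear of it, so I'm handing the job in.

```bash
python3 -c "
from bench import *
print(close_job())"
```

```text
the job is handed in; nothing more can be done
None
```

The job is handed in (no verdict came back): in the last picture all three balls lie in the tray, the empty tube rests on the ledge let go, and I never saw or felt the arm touch a bystander, though I didn't re-measure them at the end.

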